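Hang the ear defenders on the drying stand and start the dryer

ROBOT

A 7-joint arm with a two-finger parallel gripper is mounted at the origin on the work surface. World frame = base frame: x ahead of the robot, y to its left, z up, the work surface at z = 0. Lengths are in m, angles in rad, forces in N, time in s.
With the tool pointing down it reaches from about 0.35 to 0.9 m from the base axis. Payload 19.9 kg.
Tool frame: the origin (TCP) lies at the very end of the fingers, on their centre line; the grasp point (between the pads) lies 19 mm behind it; z points along the fingers, y is the line along which they close (so a half turn about z gives the same grasp; the last joint's range is limited). The gripper opens to 85 mm and grips with 20 to 120 N. Pads are 22 mm wide; open, the fingers measure 114 mm over their backs; the gripper's body (76 mm by 85 mm) begins 54 mm behind the grasp point. The pads swing forward as they close: fully open they stand 13 mm farther back than shut.
Start: joints at [-1.244, 0.417, -0.01, 1.614, 0.005, 1.111, -0.053], TCP at [0.225, 0.583, 0.231] pointing down, gripper open.
Joint ranges: [-2.81, 2.81], [-0.39, 2.02], [-1.27, 1.25], [0.06, 2.57], [-1.19, 4.33], [0.19, 2], [-2.82, 2.82]. Speed limits (rad/s): [1.89, 1.89, 2.39, 2.39, 3.01, 3.01, 3.01].

INTERFACE

Orientations are given as a unit quaternion [x, y, z, w].
In Python, from plant import bot, eyes, order gives the robot as it stands.
- The arm moves only by the shell command python3 -m jog 'ROWS'. ROWS is JSON, a list of rows, each a list of 3 entries, a list of its own where there are three numbers: the shift along the world's x, y, z as a fraction of full scale, then the turn, a rotation vector about the world's x, y, z as a fraction of full scale, then the closure, from 0 (fully open) to 1 (shut). A call has 1 to 10 rows; each row is the pose to reach, as a shift and turn from the pose commanded when the call began; what a row does not reach only later rows make up. Full scale, the value 1, is 80 cm for a shift and 30 degrees for a turn. A row lasts 1/8 s, in which the tool goes at most 62.5 mm and 10.7 degrees, less where a joint would pass 70% of its speed; a pose out of reach is approached as far as the arm can. A call with a number of a shift or a turn outside -1 to 1 is refused whole. A call with a gripper value outside its range is refused whole. The fingers move at their own pace and stop on an object; the grip force is fixed at half the most. Time passes only in rows, so rows that repeat a pose let the fingers close. It gives the time, the measured TCP pose, the force, the opening and the grip force at its end, in the units of the state.
- bot.sense(): the state, without advancing time (a new reading comes with each control period).
- eyes.camera(name): name is "scene" or "side" or "wrist"; returns (picture, depth): 420x560x3 uint8, blue, green, red; 420x560 float32, m along the optical axis (not along the pixel's ray), 0 where there is no reading.
- eyes.camera_params(name): a dict with "fx", "fy", "cx", "cy" (pixels), "R" (3x3) and "t" (3): a world point X has camera coordinates R X + t. Camera axes: x right, y down, z forward; pixel columns grow to the right and rows downward; lengths in m; the calibration is good to about 2 mm. A picture is of the moment at which its call begins: read the wrist's pose just before it. camera_params takes no time and is no camera call; for the wrist camera it gives the pose at the moment of the call.
- order.close_job(): hands the job in; it is judged then, once.
The state is a dict: "time": time; "joints": joint angles; "qd": joint speeds; "tau": joint torques, N m; "tcp_pos": TCP position; "orientation": TCP orientation; "force": force on the tool from outside, world axes, zero at the start; "ft_torque": the same for the moment, N m; "width": opening from 0.0 (shut) to 1.0 (fully open); "finger_force": force on a finger pad.
Only numpy, scipy, OpenCV 4.12 (cv2) and the standard library are available. Lean on these libraries where they do the work, as an engineer would, in place of code of your own. Each camera call takes 0.05 s, during which the arm holds its last target. There are 200 camera calls.

TASK

Hang the freshly wiped orange ear defenders over the steel bar of the drying stand so that the headband rests on the bar with one cup hanging on either side, lowering them on without dropping them, and let go. Then start the dryer's white fan unit: press the yellow key fully down and let it come up again, then do the same with the green key. Do not press the red stop key, and leave the other things on the bench where they are.

Things in the scene. Friction and masses are not known exactly. Their poses are not given: they have to be found in the camera images.
- ear_defenders: orange ear defenders standing on their cups, black rigid headband arch above; 145 (x, cup to cup) x 62 (y) x 140 mm tall, 0.14 to 0.28 kg. Origin: underside, midway between the cups; z up. The bar must pass through the arch along y. Grey crown pad above the origin: 44 (x) x 26 (y, grip across this) x 16 mm thick, z 124 to 140 mm. Cups: z 0 to 76 mm, 64 mm clear gap between them in x
- crown (a point): middle of the underside of the ear defenders' crown pad, 124 mm above their origin; rests on the bar when hung
- stand: drying stand, fixed: grey base plate 150 x 270 x 10 mm and a level steel bar, 18 mm in diameter, 264 mm long, on two posts. Origin: centre of the base's underside. y along the bar, z up. Bar axis at z = 150 mm, its top at 159 mm; posts 16 mm thick at y = -122 and +122 mm, no higher than the bar
- bar_mid (a point): middle of the bar, on its axis (150 mm above the bench)
- fan_unit: white fan unit of the dryer, fixed, a box 130 (x) x 200 (y) x 75 (z) mm with three keys on its top in a row along its y, 60 mm apart, in any order. Origin: centre of its underside
- key_yellow_top (a point): centre of the top face of the yellow key, a round cap 28 mm across in a black collar 44 mm across; about 97 mm above the bench when up
- key_green_top (a point): centre of the top face of the green key, a round cap 28 mm across in a black collar 44 mm across; about 97 mm above the bench when up
- key_red_top (a point): centre of the top face of the red key, a round cap 28 mm across in a black collar 44 mm across; about 97 mm above the bench when up
- key_yellow (a joint): travel of the yellow key, m: 0 up, 0.006 fully down; pressed straight down against a spring that needs 5 N at the bottom, springs back
- key_green (a joint): travel of the green key, m: 0 up, 0.006 fully down; pressed straight down against a spring that needs 5 N at the bottom, springs back
- key_red (a joint): travel of the red key, m: 0 up, 0.006 fully down; pressed straight down against a spring that needs 5 N at the bottom, springs back
- red_cup: bystander: red plastic cup, 76 mm across, 110 mm tall, open; leave alone. Origin at its underside
- tape_roll: bystander: blue roll of tape lying flat, 90 mm across, 30 mm tall; leave alone. Origin at its underside
- screw_jar: bystander: glass jar with steel lid, 70 mm across, 90 mm tall; leave alone. Origin at its underside
- sanding_block: bystander: cork sanding block, 60 x 110 x 36 mm; leave alone. Origin at its underside
- screwdriver: bystander: screwdriver lying down; leave alone. Origin at its underside

How it is judged:
On the way, in this order (a step that is already met when the one before it is completed fails the run):
1. the ear defenders hang at rest astride the bar, let go (z of crown in the frame of stand between 0.152 and 0.172 m and x of crown in the frame of stand between -0.025 and 0.025 m and y of crown in the frame of stand between -0.105 and 0.105 m and angle between the y axis of ear_defenders and the y axis of stand, either way round below 0.5 rad and angle between ear_defenders's own z axis and vertical below 0.35 rad and contact force between ear_defenders and stand above 0.3 N and contact force between ear_defenders and the fingers below 0.05 N and linear speed of ear_defenders below 0.05 m/s and angular speed of ear_defenders below 0.5 rad/s), for 0.3 s.
2. the yellow key is pressed down, by itself (value of joint key_yellow above 0.0045 m and value of joint each of key_green, key_red below 0.002 m), for 0.02 s.
3. the yellow key is up again and the green key is pressed down, by itself (value of joint key_green above 0.0045 m and value of joint each of key_yellow, key_red below 0.002 m), for 0.02 s.
At the end, for the whole second after the job is handed in: Ear defenders released, at rest astride the bar: crown underside -7 to +13 mm from the bar's top, within 25 mm across and 105 mm along of its middle, y axis within 0.5 rad of the bar, tilt under 0.35 rad, carried by the stand, clear of the fingers; all keys up (under 2 mm) (all of step 1 and value of joint each of key_yellow, key_green, key_red below 0.002 m); the robot touches nothing.
It fails at once if the red stop key is pressed (more than 3 mm) (value of joint key_red above 0.003 m).
It fails at once if the ear defenders are dropped (falling faster than 0.8 m/s out of the fingers) (contact force between ear_defenders and the fingers below 0.01 N and linear speed of ear_defenders above 0.8 m/s).
It fails at once if another thing on the bench is moved by more than 30 mm (distance of any of red_cup, tape_roll, screw_jar, sanding_block, screwdriver from where it was at the start of the episode above 0.03 m).
It also fails if it takes over 54 s, if anything falls off the work surface, if the arm or the gripper's body presses on something with over 40 N, if the wrist force passes 120 N, or if a joint passes its speed limit or range.

## Working session

There is one attempt and no reset: what is moved stays moved. The work goes in short steps, Python scripts to look and compute and a shell command to move; the robot and the scene stay as the last step left them, time stands still between calls to the robot, and variables do not carry over. Pictures are saved under pics/ and viewed, at most 10 in all, crops included, and the job is handed in when it is done.

```bash
ls; mkdir -p pics
python3 - <<'E'
from plant import bot,eyes
import cv2,numpy as np
for n in("scene","side"):
    im,d=eyes.camera(n);cv2.imwrite(f"pics/{n}0.png",im);np.savez(f"pics/{n}0.npz",im=im,d=d,**eyes.camera_params(n))
    p=eyes.camera_params(n);print(n,p["fx"],np.round(-p["R"].T@p["t"],3),np.round(p["R"],2).tolist())
s=bot.sense();print(s)
E
```

```text
pics
scene 380.39822406458643 [ 1.326 -0.078  0.854] [[0.08, 1.0, 0.0], [0.69, -0.05, -0.72], [-0.72, 0.06, -0.69]]
side 534.2739318135153 [-0.083 -0.68   0.971] [[0.75, -0.66, 0.01], [-0.45, -0.51, -0.73], [0.49, 0.55, -0.68]]
{'time': 0.1, 'joints': array([-1.24449514,  0.41790755, -0.01028407,  1.61407983,  0.00470165,
        1.11071898, -0.05301532]), 'qd': array([ 0.00193097, -0.00281363, -0.00082832, -0.00075849,  0.00087357,
       -0.00056148, -0.00060437]), 'tau': array([ 3.37779784e-04, -8.65819860e+01,  6.80114161e-01, -4.35631371e+01,
        1.92598882e-02,  4.89577273e-03, -2.02048852e-05]), 'tcp_pos': array([0.2246383 , 0.58291136, 0.23074148]), 'orientation': array([ 1.82877568e-01,  9.83135544e-01, -5.42623162e-04, -5.28955010e-05]), 'force': array([ 1.60149452, -0.86040073, -0.48514057]), 'ft_torque': array([0.00879297, 0.02240526, 0.01615041]), 'finger_force': 0.0, 'width': 0.9987788205651839}
```

View pics/scene0.png

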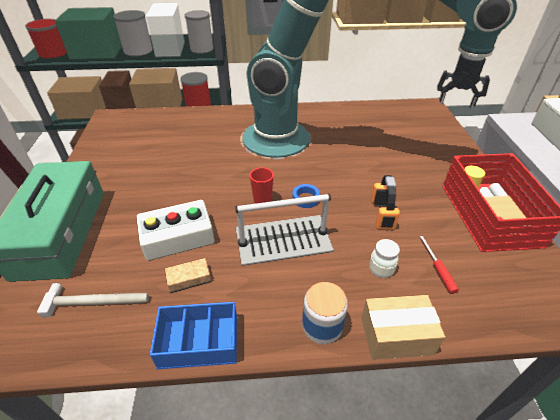

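View pics/side0.png

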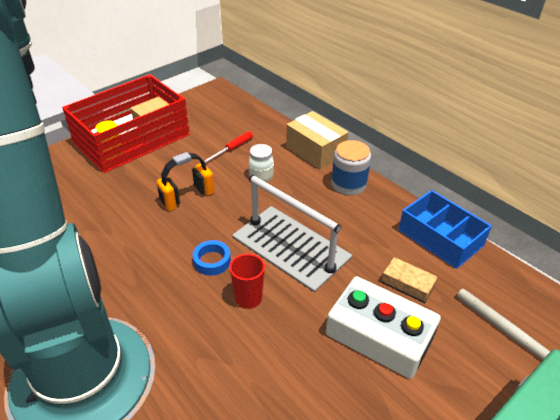

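Scene: ear defenders around (386,200), bar from (238,208) to (328,198), keys yellow (152,222), red (173,217), green (194,211). Side: pad at (181,159), bar (255,183)–(337,228), keys green (359,298), red (385,311), yellow (413,324). The arch already stands roughly across the bar's direction.

```bash
cat > h.py <<'E'
import cv2,numpy as np
def load(n): return dict(np.load(f"pics/{n}.npz"))
def unproj(c,m):
    v,u=np.nonzero(m&(c["d"]>0)); z=c["d"][v,u]
    P=np.c_[(u-c["cx"])/c["fx"]*z,(v-c["cy"])/c["fy"]*z,z]
    return (P-c["t"])@c["R"]
def ray(c,px):
    o=-c["R"].T@c["t"]; d=c["R"].T@np.array([(px[0]-c["cx"])/c["fx"],(px[1]-c["cy"])/c["fy"],1]); return o,d/np.linalg.norm(d)
def tri(a,b):
    (o,d),(p,e)=a,b
    s=np.linalg.lstsq(np.c_[d,-e],p-o,rcond=None)[0]; A=o+s[0]*d;B=p+s[1]*e
    return (A+B)/2,np.linalg.norm(A-B)
def plane(r,z): o,d=r; return o+d*(z-o[2])/d[2]
def hsv(c): return cv2.cvtColor(c["im"],cv2.COLOR_BGR2HSV)
def box(m,b):
    k=np.zeros_like(m); k[b[1]:b[3],b[0]:b[2]]=1; return m&k
E
python3 - <<'E'
from h import *
np.set_printoptions(precision=4,suppress=True)
S,D=load("scene0"),load("side0")
R=dict(yellow=((22,120,120),(34,255,255)),green=((45,120,60),(85,255,255)),red=((0,150,90),(8,255,255)))
B=dict(S=(135,195,215,235),D=(340,285,435,340))
for k,(lo,hi) in R.items():
    q=[]
    for c,b in((S,B['S']),(D,B['D'])):
        m=box(cv2.inRange(hsv(c),lo,hi)>0,b); v,u=np.nonzero(m); P=unproj(c,m); zt=np.percentile(P[:,2],70)
        T=P[P[:,2]>zt-.004]; q.append(ray(c,(u.mean(),v.mean()))); print(k,m.sum(),T.mean(0))
    print(k,"tri",tri(*q))
# bar: points by height in window
for n,c,b in(("S",S,(230,185,340,245)),("D",D,(245,170,350,260))):
    allm=np.ones(c["d"].shape,bool); P=unproj(c,box(allm,b)); bb=P[(P[:,2]>.14)&(P[:,2]<.17)]
    z=P[:,2]; top=np.percentile(bb[:,2],98); bb=bb[(abs(bb[:,0]-np.median(bb[:,0]))<.05)]
    m=bb.mean(0); w=np.linalg.svd(bb-m)[2][0] if len(bb)<5000 else 0; t=(bb-m)@w
    print("bar",n,len(bb),"top",top,"mean",m,"dir",w,"ends",m+w*t.min(),m+w*t.max())
for n,c,b in(("S",S,(365,165,410,240)),("D",D,(150,145,222,220))):
    m=box(cv2.inRange(hsv(c),(8,150,120),(22,255,255))>0,b); P=unproj(c,m)
    print("orange",n,len(P),P.min(0),P.max(0))
    P=unproj(c,box(np.ones(c["d"].shape,bool),b)); T=P[(P[:,2]>.125)&(P[:,2]<.16)]
    print(" top",len(T),np.percentile(T[:,2],95),T.min(0),T.max(0)); T=P[(P[:,2]>.13)&(P[:,2]<.16)];print(T.mean(0))
    g=box((cv2.inRange(hsv(c),(0,0,70),(180,70,255))>0),b); P=unproj(c,g);P=P[P[:,2]>.1];print(" grey",len(P),P.mean(0),P.min(0),P.max(0))
    o=cv2.resize(c["im"][b[1]-5:b[3]+5,b[0]-5:b[2]+5],None,fx=4,fy=4); cv2.imwrite(f"pics/ear{n}.png",o)
a,b=cv2.imread("pics/earS.png"),cv2.imread("pics/earD.png");h=max(a.shape[0],b.shape[0])
cv2.imwrite("pics/ears.png",np.hstack([cv2.copyMakeBorder(i,0,h-i.shape[0],0,0,0) for i in(a,b)]))
E
```

```text
yellow 32 [ 0.5501 -0.3875  0.0927]
yellow 162 [ 0.5427 -0.3926  0.0985]
yellow tri (array([ 0.547 , -0.3883,  0.0893]), np.float64(0.0022702203026992262))
green 59 [ 0.5144 -0.2736  0.0964]
green 140 [ 0.5103 -0.2771  0.098 ]
green tri (array([ 0.5126, -0.2739,  0.0919]), np.float64(0.0012066479310880584))
red 62 [ 0.53   -0.3313  0.0965]
red 148 [ 0.5262 -0.3346  0.098 ]
red tri (array([ 0.5288, -0.3318,  0.092 ]), np.float64(0.0012405967752593557))
bar S 626 top 0.16036036281101737 mean [ 0.5642 -0.0167  0.1544] dir [ 0.123  -0.9924  0.0015] ends [0.5476 0.117  0.1542] [ 0.5801 -0.1456  0.1546]
bar D 818 top 0.16255396337736755 mean [ 0.5591 -0.027   0.156 ] dir [ 0.1228 -0.9924 -0.0019] ends [0.5416 0.1148 0.1563] [ 0.5742 -0.149   0.1558]
orange S 341 [ 0.3123  0.2723 -0.0025] [0.582  0.3737 0.1251]
 top 166 0.14100518825223513 [0.4299 0.2959 0.125 ] [0.5196 0.3244 0.1422]
[0.4799 0.309  0.1372]
 grey 148 [0.4852 0.3094 0.1357] [0.4486 0.2971 0.1231] [0.5177 0.3244 0.1422]
orange D 4040 [ 0.353   0.1816 -0.006 ] [0.6974 0.5604 0.1288]
 top 269 0.14229245099505264 [0.4281 0.2931 0.1251] [0.5203 0.3274 0.1452]
[0.4714 0.3065 0.137 ]
 grey 149 [0.4744 0.3059 0.1381] [0.4512 0.2921 0.1072] [0.529  0.3274 0.1452]
```

View pics/ears.png

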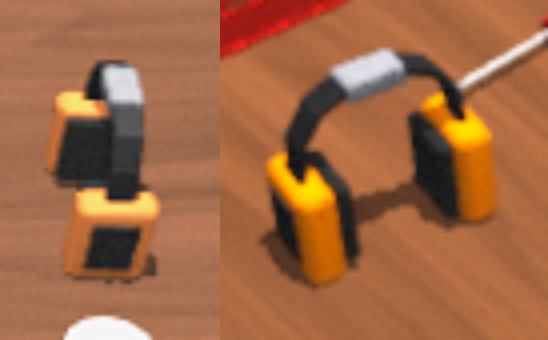

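Ear crops: pad at mid-arch, cups at both ends, nothing close to it. I'll move above it and look with the wrist camera.

```bash
python3 -m jog '[[[0.08,-0.085,0.05],[0,0,0],0],[[0.16,-0.17,0.1],[0,0,0],0],[[0.24,-0.26,0.124],[0,0,0],0],[[0.316,-0.343,0.124],[0,0,0],0],[[0.316,-0.343,0.124],[0,0,0],0],[[0.316,-0.343,0.124],[0,0,0],0],[[0.316,-0.343,0.124],[0,0,0],0],[[0.316,-0.343,0.124],[0,0,0],0]]'
python3 - <<'E'
from h import *
from plant import bot,eyes
p=eyes.camera_params("wrist");im,d=eyes.camera("wrist");cv2.imwrite("pics/w1.png",im);np.savez("pics/w1.npz",im=im,d=d,**p)
print(p["fx"],-p["R"].T@p["t"],p["R"].round(2).tolist(),bot.sense()["tcp_pos"])
for n,b in(("scene0",(365,165,410,240)),("side0",(150,145,222,220))):
    c=load(n);P=unproj(c,box(np.ones(c["d"].shape,bool),b));P=P[(P[:,2]>.085)&(P[:,2]<.16)&(abs(P[:,0]-.475)<.09)&(abs(P[:,1]-.31)<.05)]
    m=P.mean(0);w=np.linalg.svd((P-m)[:,:2])[2][0];print(n,len(P),m,w,np.degrees(np.arctan2(w[1],w[0])))
E
```

```text
time: 1.1
tcp_pos: [0.4776, 0.3085, 0.3302]
orientation: [0.183, 0.983, -0.0, -0.0]
force: [-0.3, 1.0, 0.2]
width: 1.003
finger_force: 0.0
372.7155661708821 [0.40452391 0.33658368 0.4731932 ] [[0.36, 0.93, -0.0], [0.89, -0.34, 0.31], [0.29, -0.11, -0.95]] [0.47679137 0.30957842 0.33007423]
scene0 296 [0.49424152 0.30733535 0.12195015] [ 0.996929   -0.07831075] -4.491474171938634
side0 408 [0.46627834 0.30675194 0.12549207] [-0.98641715  0.16425955] 170.54577685035838
```

View pics/w1.png

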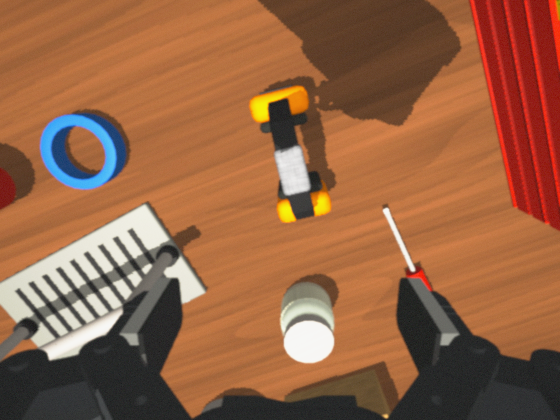

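Wrist view: pad at (292,171), orange cups at (279,104) and (303,207), bar/stand lower left, jar at (308,335) well clear.

Run:
```python
from h import *
np.set_printoptions(precision=4,suppress=True)
c=load("w1");H=hsv(c);b=(240,80,340,230)
g=box(cv2.inRange(H,(0,0,110),(180,60,255))>0,b)
P=unproj(c,g);k=(P[:,2]>.125);v,u=np.nonzero(g&(c["d"]>0));Q=P[k];px=np.c_[u,v][k].astype(np.float32)
r=cv2.minAreaRect(px);print(len(Q),r,"top z",np.median(Q[:,2]),"depth mean",Q.mean(0),"plane",plane(ray(c,r[0]),.14))
bx=cv2.boxPoints(r);W=np.array([plane(ray(c,x),.14) for x in bx]);print(W)
e=[W[1]-W[0],W[2]-W[1]];
for x in e: print(np.linalg.norm(x),np.degrees(np.arctan2(x[1],x[0])))
o=box(cv2.inRange(H,(8,150,120),(26,255,255))>0,b);P=unproj(c,o);P=P[P[:,2]>.06]
A=P[P[:,0]<.475].mean(0);B=P[P[:,0]>.475].mean(0);print(A,B,np.degrees(np.arctan2(*(B-A)[[1,0]])),(A+B)/2)
# triangulate pad with scene/side
for n,b in(("scene0",(365,165,410,200)),("side0",(150,145,222,175))):
    s=load(n);g=box(cv2.inRange(hsv(s),(0,0,110),(180,70,255))>0,b);P=unproj(s,g);v,u=np.nonzero(g&(s["d"]>0));k=(P[:,2]>.125)&(P[:,2]<.16)
    print(n,k.sum(),tri(ray(c,r[0]),ray(s,(u[k].mean(),v[k].mean()))))
# bar depth from wrist (partial)
```

```text
1269 ((292.5882568359375, 170.3529510498047), (47.051910400390625, 28.134132385253906), 75.96376037597656) top z 0.14006346778247183 depth mean [0.4718 0.3137 0.14  ] plane [0.4717 0.3139 0.14  ]
[[0.449  0.3041 0.14  ]
 [0.4521 0.329  0.14  ]
 [0.4952 0.324  0.14  ]
 [0.4922 0.2981 0.14  ]]
0.025107223975146337 82.86738896970539
0.04338245636342043 -6.527884081761639
[0.4135 0.327  0.0754] [0.5262 0.312  0.0773] -7.580328827932546 [0.4698 0.3195 0.0763]
scene0 84 (array([0.4721, 0.313 , 0.1367]), np.float64(0.0014771825901941796))
side0 118 (array([0.4747, 0.3128, 0.1355]), np.float64(0.004315308608972861))
```

Pad centre (0.472, 0.313, top 0.140), ear y axis at 83°, tool y at 69° → turn +14°. I grip only the pad's upper part (TCP at z≈0.127) so the fingertips clear the bar.

```bash
python3 -m jog '[[[-0.0068,0.0056,0],[0,0,0.3],0],[[-0.0068,0.0056,-0.07],[0,0,0.467],0],[[-0.0068,0.0056,-0.14],[0,0,0.467],0],[[-0.0068,0.0056,-0.2],[0,0,0.467],0],[[-0.0068,0.0056,-0.235],[0,0,0.467],0],[[-0.0068,0.0056,-0.2535],[0,0,0.467],0],[[-0.0068,0.0056,-0.2535],[0,0,0.467],0],[[-0.0068,0.0056,-0.2535],[0,0,0.467],0]]'
python3 -m jog '[[[0,0,0],[0,0,0],1],[[0,0,0],[0,0,0],1],[[0,0,0],[0,0,0],1],[[0,0,0],[0,0,0],1],[[0,0,0],[0,0,0],1],[[0,0,0],[0,0,0],1],[[0,0,0],[0,0,0],1],[[0,0,0],[0,0,0],1]]'
```

```text
time: 2.15
tcp_pos: [0.4724, 0.314, 0.1288]
orientation: [0.061, 0.998, 0.001, 0.001]
force: [0.2, 0.1, -0.1]
width: 1.002
finger_force: 0.0
time: 3.15
tcp_pos: [0.4723, 0.3136, 0.1281]
orientation: [0.062, 0.998, 0.0, 0.0]
force: [-0.6, 0.6, 5.3]
width: 0.286
finger_force: 60.0
```

Gripped (60 N, width ≈ 24 mm). Lift, and check with a picture.

```bash
python3 -m jog '[[[0,0,0.03],[0,0,0],1],[[0,0,0.09],[0,0,0],1],[[0,0,0.16],[0,0,0],1],[[0,0,0.22],[0,0,0],1],[[0,0,0.25],[0,0,0.1],1],[[0.015,-0.06,0.25],[0,0,0.3],1],[[0.03,-0.12,0.25],[0,0,0.47],1],[[0.045,-0.18,0.25],[0,0,0.47],1],[[0.06,-0.24,0.25],[0,0,0.47],1],[[0.08,-0.3,0.25],[0,0,0.47],1]]'
python3 -m jog '[[[0.015,-0.05,0],[0,0,0],1],[[0.025,-0.09,0],[0,0,0],1],[[0.031,-0.112,0],[0,0,0],1],[[0.031,-0.112,0],[0,0,0],1],[[0.031,-0.112,0],[0,0,0],1],[[0.031,-0.112,0],[0,0,0],1]]'
python3 - <<'E'
from h import *
from plant import bot,eyes
I=[]
for n in("wrist","scene","side"):
    p=eyes.camera_params(n);im,d=eyes.camera(n);np.savez(f"pics/{n}2.npz",im=im,d=d,**p);I.append(im)
a=I[1][60:270,190:390];b=I[2][60:290,170:380]
cv2.imwrite("pics/h2.png",np.hstack([cv2.resize(i,(390,400)) for i in(a,b)]))
E
```

```text
time: 4.4
tcp_pos: [0.536, 0.0717, 0.3277]
orientation: [-0.061, 0.998, 0.0, -0.0]
force: [0.7, 0.7, -2.0]
width: 0.285
finger_force: 59.7
time: 5.15
tcp_pos: [0.5608, -0.0152, 0.3277]
orientation: [-0.062, 0.998, 0.0, 0.0]
force: [-0.1, -0.3, -1.9]
width: 0.285
finger_force: 59.7
```

View pics/h2.png

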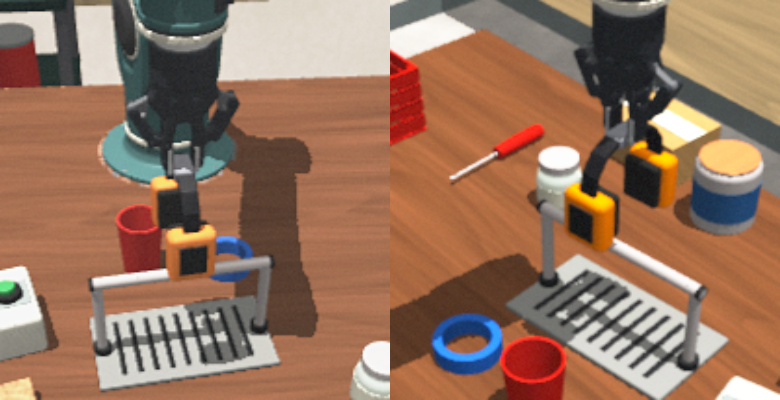

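The defenders hang over the bar, above its middle region (left: cups at crop (168,203),(190,250); right: (590,215),(650,175)). Check tilt and offset numerically.

Run:
```python
from h import *
np.set_printoptions(precision=4,suppress=True)
for n,b in(("scene0",(230,185,340,245)),("side0",(245,170,350,260))):
    c=load(n);P=unproj(c,box(np.ones(c["d"].shape,bool),b));bb=P[(P[:,2]>.14)&(P[:,2]<.17)&(abs(P[:,0]-.562)<.04)]
    m=bb.mean(0);w=np.linalg.svd(bb-m)[2][0];t=(bb-m)@w;m=m+w*(t.min()+t.max())/2
    v=-c["R"].T@c["t"]-m;v-=w*(v@w);v/=np.linalg.norm(v);print(n,"axis mid",m-.007*v)
for n in("scene2","side2","wrist2"):
    c=load(n);o=cv2.inRange(hsv(c),(8,170,120),(20,255,255))>0;P=unproj(c,o);k=(abs(P[:,0]-.561)<.11)&(abs(P[:,1]+.016)<.08)&(P[:,2]>.19)&(P[:,2]<.30);P=P[k]
    for s in(P[P[:,0]<.561],P[P[:,0]>=.561]): print(n,len(s), np.percentile(s,[2,98],axis=0) if len(s)>5 else "")
```

```text
scene0 axis mid [ 0.5588 -0.015   0.1496]
side0 axis mid [ 0.5625 -0.0165  0.1508]
scene2 58 [[ 0.5052 -0.0531  0.2084]
 [ 0.5217 -0.0197  0.2748]]
scene2 273 [[ 0.6192 -0.0399  0.2047]
 [ 0.636   0.0196  0.2751]]
side2 465 [[ 0.4894 -0.0569  0.2063]
 [ 0.5182  0.002   0.2777]]
side2 309 [[ 0.6067 -0.0431  0.2088]
 [ 0.6325  0.0095  0.28  ]]
wrist2 2200 [[ 0.4881 -0.0516  0.2672]
 [ 0.5175  0.007   0.2769]]
wrist2 41 [[ 0.6193 -0.0264  0.273 ]
 [ 0.6315  0.0127  0.2764]]
```

Level and centred within 2 mm. Lower; the last bit slowly with force readings.

```bash
python3 -m jog '[[[-0.001,0,-0.05],[0,0,0],1],[[-0.001,0,-0.1],[0,0,0],1],[[-0.001,0,-0.15],[0,0,0],1],[[-0.001,0,-0.18],[0,0,0],1],[[-0.001,0,-0.195],[0,0,0],1],[[-0.001,0,-0.2],[0,0,0],1],[[-0.001,0,-0.2],[0,0,0],1],[[-0.001,0,-0.2],[0,0,0],1]]'
python3 -m jog '[[[0,0,-0.0025],[0,0,0],1],[[0,0,-0.004],[0,0,0],1],[[0,0,-0.004],[0,0,0],1],[[0,0,-0.004],[0,0,0],1]]'
```

```text
time: 6.3
tcp_pos: [0.5605, -0.0163, 0.1685]
orientation: [-0.061, 0.998, 0.0, 0.001]
force: [-0.3, -0.1, -2.2]
width: 0.287
finger_force: 59.6
time: 6.8
tcp_pos: [0.5601, -0.0163, 0.1645]
orientation: [-0.061, 0.998, -0.0, 0.0]
force: [-0.3, 0.3, -1.7]
width: 0.284
finger_force: 59.7
```

```bash
python3 -m jog '[[[0,0,-0.0015],[0,0,0],1],[[0,0,-0.0025],[0,0,0],1],[[0,0,-0.0025],[0,0,0],1],[[0,0,-0.0025],[0,0,0],1]]'
```

```text
time: 7.3
tcp_pos: [0.5602, -0.0163, 0.163]
orientation: [-0.061, 0.998, 0.0, 0.0]
force: [-3.0, 0.6, 6.7]
width: 0.282
finger_force: 60.9
```

The pad sits on the bar (force went from −2 to +7 N). Release, then rise straight up.

```bash
python3 -m jog '[[[0,0,0],[0,0,0],0.6],[[0,0,0],[0,0,0],0.4],[[0,0,0],[0,0,0],0],[[0,0,0],[0,0,0],0],[[0,0,0],[0,0,0],0],[[0,0,0.02],[0,0,0],0],[[0,0,0.06],[0,0,0],0],[[0,0,0.12],[0,0,0],0],[[0,0,0.15],[0,0,0],0],[[0,0,0.15],[0,0,0],0]]'
python3 - <<'E'
from h import *
from plant import bot,eyes
I=[]
for n in("wrist","scene","side"):
    p=eyes.camera_params(n);im,d=eyes.camera(n);np.savez(f"pics/{n}3.npz",im=im,d=d,**p);I.append(im)
a=I[1][60:270,190:390];b=I[2][60:290,170:380]
cv2.imwrite("pics/h3.png",np.hstack([cv2.resize(i,(390,400)) for i in(a,b)]))
cv2.imwrite("pics/w3.png",I[0])
print(bot.sense()["tcp_pos"])
E
```

```text
time: 8.55
tcp_pos: [0.5609, -0.0164, 0.2853]
orientation: [-0.061, 0.998, 0.0, 0.002]
force: [-0.3, 0.1, -0.6]
width: 1.001
finger_force: 0.0
[ 0.55973021 -0.01627885  0.28215383]
```

View pics/h3.png

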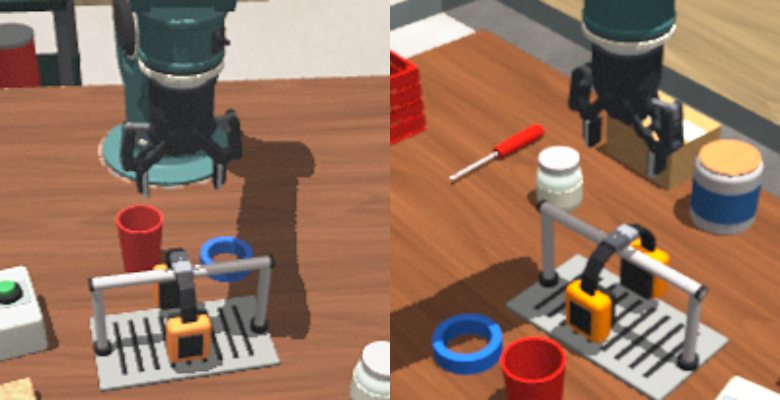

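Left crop: cups at (188,335)/(168,290), astride the bar, released and upright; the right crop agrees. Now to the fan unit, with fingers shut.

```bash
python3 -m jog '[[[-0.008,-0.075,0],[0,0,0],0.5],[[-0.015,-0.15,0],[0,0,0],1],[[-0.023,-0.225,0],[0,0,0],1],[[-0.031,-0.3,0],[0,0,0],1],[[-0.037,-0.36,0],[0,0,0],1],[[-0.038,-0.392,0],[0,0,0],1],[[-0.038,-0.392,0],[0,0,0],1],[[-0.038,-0.392,0],[0,0,0],1],[[-0.038,-0.392,0],[0,0,0],1],[[-0.038,-0.392,0],[0,0,0],1]]'
python3 - <<'E'
from h import *
from plant import bot,eyes
np.set_printoptions(precision=4,suppress=True)
p=eyes.camera_params("wrist");im,d=eyes.camera("wrist");np.savez("pics/w4.npz",im=im,d=d,**p);cv2.imwrite("pics/w4.png",im)
c=load("w4");R=dict(yellow=((22,120,100),(34,255,255)),green=((45,120,60),(85,255,255)),red=((0,150,90),(8,255,255)))
print(bot.sense()["tcp_pos"])
S,D=load("scene3"),load("side3");X=[]
for k,(lo,hi) in R.items():
    M=cv2.inRange(hsv(c),lo,hi);P=unproj(c,M>0);v,u=np.nonzero((M>0)&(c["d"]>0))
    K=(abs(P[:,2]-.097)<.006)&(abs(P[:,0]-.53)<.06)&(abs(P[:,1]+.33)<.11)
    e,r=cv2.minEnclosingCircle(np.c_[u,v][K].astype(np.float32));q=np.c_[u,v][K].mean(0)
    print(k,K.sum(),e,q,r,"z",np.median(P[K,2]),"depth",P[K].mean(0),"plane",plane(ray(c,q),.097))
    for s,b in((S,(135,195,215,235)),(D,(340,285,435,340))):
        m=box(cv2.inRange(hsv(s),lo,hi)>0,b);v,u=np.nonzero(m);print("   ",tri(ray(c,q),ray(s,(u.mean(),v.mean()))))
E
```

```text
time: 9.95
tcp_pos: [0.53, -0.3291, 0.2825]
orientation: [-0.062, 0.998, 0.0, 0.0]
force: [-0.7, 0.7, -0.2]
width: 0.001
finger_force: 0.0
[ 0.5299 -0.3294  0.2825]
yellow 698 (222.9705810546875, 183.0294189453125) [222.9527 182.9771] 15.274127960205078 z 0.09711078396883241 depth [ 0.5405 -0.3886  0.097 ] plane [ 0.5404 -0.3886  0.097 ]
    (array([ 0.5434, -0.3898,  0.0853]), np.float64(0.001190510320678655))
    (array([ 0.5423, -0.39  ,  0.0941]), np.float64(0.0027643494921533846))
green 706 (353.75323486328125, 164.1883087158203) [353.5637 164.0227] 15.3104829788208 z 0.09710245927371221 depth [ 0.5087 -0.2743  0.0971] plane [ 0.5087 -0.2742  0.097 ]
    (array([ 0.51  , -0.2734,  0.09  ]), np.float64(0.0010525011998840392))
    (array([ 0.5093, -0.2752,  0.0961]), np.float64(0.0024089432115219417))
red 701 (287.7472839355469, 173.5978240966797) [287.485 173.622] 15.179911613464355 z 0.09711859844949747 depth [ 0.5246 -0.3316  0.097 ] plane [ 0.5246 -0.3316  0.097 ]
    (array([ 0.5263, -0.3317,  0.0899]), np.float64(0.0004972976916191318))
    (array([ 0.5257, -0.3327,  0.0959]), np.float64(0.002685205482275443))
```

View pics/w4.png

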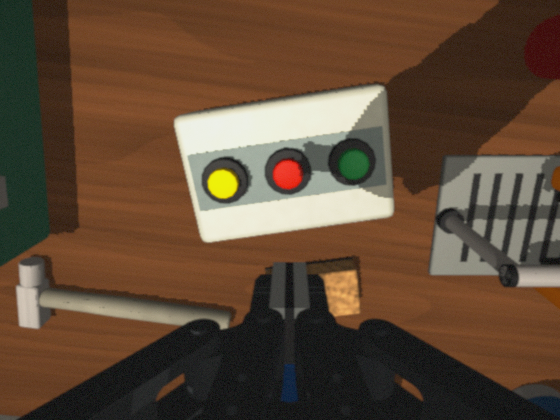

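Keys (wrist): yellow (223,183), red (288,174), green (354,164); nothing near them. Approach yellow and press.

```bash
python3 -m jog '[[[0.014,-0.0745,0],[0,0,0],1],[[0.014,-0.0745,-0.05],[0,0,0],1],[[0.014,-0.0745,-0.11],[0,0,0],1],[[0.014,-0.0745,-0.17],[0,0,0],1],[[0.014,-0.0745,-0.21],[0,0,0],1],[[0.014,-0.0745,-0.225],[0,0,0],1],[[0.014,-0.0745,-0.225],[0,0,0],1],[[0.014,-0.0745,-0.225],[0,0,0],1]]'
python3 -m jog '[[[0,0,-0.005],[0,0,0],1],[[0,0,-0.01],[0,0,0],1],[[0,0,-0.013],[0,0,0],1],[[0,0,-0.013],[0,0,0],1],[[0,0,-0.013],[0,0,0],1]]'
```

```text
time: 11.0
tcp_pos: [0.5415, -0.39, 0.1041]
orientation: [-0.061, 0.998, -0.001, 0.001]
force: [-0.5, -0.2, 0.0]
width: 0.002
finger_force: 0.0
time: 11.62
tcp_pos: [0.5412, -0.3897, 0.0923]
orientation: [-0.061, 0.998, -0.0, 0.0]
force: [2.8, -1.3, 3.6]
width: 0.002
finger_force: 2.0
```

```bash
python3 -m jog '[[[0,0,-0.0015],[0,0,0],1],[[0,0,-0.003],[0,0,0],1],[[0,0,-0.003],[0,0,0],1],[[0,0,-0.003],[0,0,0],1]]'
```

```text
time: 12.12
tcp_pos: [0.5413, -0.3898, 0.0909]
orientation: [-0.061, 0.998, -0.0, 0.001]
force: [-1.3, 2.6, 19.1]
width: -0.0
finger_force: 9.7
```

Yellow has bottomed (19 N). Rise, then over to green.

```bash
python3 -m jog '[[[0,0,0.03],[0,0,0],1],[[0,0,0.075],[0,0,0],1],[[-0.02,0.072,0.075],[0,0,0],1],[[-0.04,0.144,0.075],[0,0,0],1],[[-0.04,0.144,0.075],[0,0,0],1],[[-0.04,0.144,0.05],[0,0,0],1],[[-0.04,0.144,0.025],[0,0,0],1],[[-0.04,0.144,0.018],[0,0,0],1],[[-0.04,0.144,0.018],[0,0,0],1],[[-0.04,0.144,0.018],[0,0,0],1]]'
python3 -m jog '[[[0,0,-0.005],[0,0,0],1],[[0,0,-0.01],[0,0,0],1],[[0,0,-0.015],[0,0,0],1],[[0,0,-0.0175],[0,0,0],1],[[0,0,-0.0175],[0,0,0],1],[[0,0,-0.0175],[0,0,0],1]]'
```

```text
time: 13.38
tcp_pos: [0.5091, -0.2747, 0.1047]
orientation: [-0.061, 0.998, -0.0, 0.0]
force: [-0.8, 0.5, -0.5]
width: -0.002
finger_force: 0.0
time: 14.12
tcp_pos: [0.5091, -0.2744, 0.0909]
orientation: [-0.061, 0.998, 0.0, 0.0]
force: [-4.2, 4.1, 18.1]
width: -0.001
finger_force: 9.3
```

Green has bottomed (18 N). Rise clear, check the final state.

```bash
python3 -m jog '[[[0,0,0.03],[0,0,0],1],[[0,0,0.09],[0,0,0],1],[[0,0,0.15],[0,0,0],1],[[-0.03,0,0.2],[0,0,0],1],[[-0.03,0,0.2],[0,0,0],1],[[-0.03,0,0.2],[0,0,0],1],[[-0.03,0,0.2],[0,0,0],1],[[-0.03,0,0.2],[0,0,0],1]]'
python3 - <<'E'
from h import *
from plant import eyes
im,d=eyes.camera("side");cv2.imwrite("pics/end.png",im)
E
```

```text
time: 15.12
tcp_pos: [0.4848, -0.2741, 0.2491]
orientation: [-0.061, 0.998, 0.0, -0.001]
force: [-0.3, 0.2, 0.3]
width: -0.003
finger_force: 0.0
```

View pics/end.png

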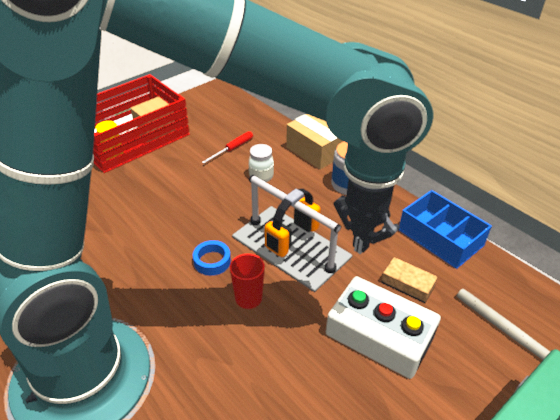

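The defenders hang astride the bar (cups at (277,238) and (306,215)), the keys are up, the bystanders have not moved, and the arm is clear.

```bash
python3 -c "
from plant import order
print(order.close_job())"
```

```text
the job is handed in; nothing more can be done
None
```

The ear defenders hang released astride the bar, the yellow and then the green key were each pressed to the bottom and came up again, red was left alone, and the job is handed in; no verdict came back.

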